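# Roll a kiln post up the gutter and bolt it in

### The job

With the fingertips, push the round kiln post that lies at the foot of the sloped wooden gutter up the slope and over the low sill, so that it sits in the pocket between the sill and the end stop. Then push the keeper bolt by its knob fully home across the gutter behind the post, so that it cannot roll back. Only push: do not lift the post out of the gutter, and leave everything else on the table where it stands.

Things in the scene. Friction and masses are not known exactly. Their poses are not given: they have to be found in the camera images.
- post: The round kiln post to move: a pale, smooth and slippery ceramic cylinder (tube with recessed ends), diameter 44 mm, length 80 mm, about 0.16 kg, lying across the gutter against its foot stop and free to roll. Origin at the middle of its axis; its y axis runs along the cylinder (its x and z turn as it rolls).
- trough: Sloped part of the fixed wooden gutter. Origin on the middle of its running surface, 50 mm above the table. x points straight up the slope (climbs at 0.14 rad), y across to the left looking uphill (the bolt's side), z square to the running surface (z = 0). Surface from x -150 to 135 mm, 88 wide; side lips 12 high, 8 thick. Base board below, 320 by 130 mm.
- foot (a point): Middle of the face of the foot stop, on the running surface, at trough x -150 mm; the stop is 8 mm high and 10 thick, the post's axis at first about 17 mm uphill of it and 22 mm above the surface.
- sill (a point): Middle of the crest of the low fixed sill, trough (97, 0, 4) mm. Going uphill, a ramp rises from the surface at x 73 to the 4 mm high crest at x 97, then drops straight to the surface.
- end_stop (a point): Middle of the face of the upper end stop, on the running surface, at trough x 135 mm; the stop is 32 mm high and 16 thick.
- pocket (a point): Centre of the pocket between sill and end stop, where the post's axis must end: at (110, 0, 22) mm in the trough frame; the post has about 4 mm of play there and rolls back against the sill, which holds it.
- bolt (a joint): Keeper bolt: travel in m along the trough's -y, 0 drawn back, 0.060 fully home (hard stop); starts drawn back, 0 to 0.012. Slides stiffly (about 1.5 N), stays where left. Steel bar 12 by 12 by 84 mm at trough x 69 to 81, z 13.5 to 25.5; tip at trough y 58 mm minus the travel: once out it bars the post's way. Its bracket spans x 55 to 95, y 48 to 144, up to z 21.
- bolt_knob (a point): Middle of the bolt's upright round wooden knob (diameter 18 mm, 30 high: 15 above and below this point along the trough's z; a thinner neck joins it to the bar). At trough x 75, y 130 mm minus the bolt's travel, z 48.5 mm. Push it towards the trough's -y to close the bolt.
- standing_post: Bystander: a like kiln post standing on end beside the gutter, diameter 44 mm, 80 high. Origin at the centre of its underside.
- square_prop: Bystander: square kiln prop 38 by 38 by 65 mm high, beyond the gutter's upper end. Origin under its centre.
- cup: Bystander: clay cup, 72 mm across, 65 high, beyond the gutter's foot. Origin under its centre.
- trim_tool: Bystander: flat wooden trimming tool with a steel blade, about 190 mm long, 10 high, lying beside the gutter on the side away from the bolt. Origin under the handle's middle, x along it.
- bowl: Bystander: clay bowl, 130 mm across, 60 high. Origin under its centre.
- tool_jar: Bystander: clay jar, 80 mm across, 100 high, with tools standing in it up to 195 mm. Origin under its centre.
- rib: Bystander: flat round wooden shaping rib, 90 mm across, 6 thick. Origin under its centre.

How it is judged:
By the outcome, as a careful person would: the job done as asked, in the order asked, and still so for the second after the job is handed in, with the robot touching nothing.
It also fails if it takes over 54 s, if anything falls off the work surface, if the arm or the gripper's body presses on something with over 40 N, if the wrist force passes 120 N, or if a joint passes its speed limit or range.

### The arm

A 6-joint arm with a two-finger parallel gripper is mounted at the origin on the work surface. World frame = base frame: x ahead of the robot, y to its left, z up, the work surface at z = 0. Lengths are in m, angles in rad, forces in N, time in s.
With the tool pointing down it reaches from about 0.225 to 0.725 m from the base axis. Payload 3.1 kg.
Tool frame: the origin (TCP) lies between the finger pads; the fingertips stand 25 mm ahead of it and the grasp point (between the pads) lies 6 mm ahead of it; z points along the fingers, y is the line along which they close (so a half turn about z gives the same grasp; the last joint's range is limited). The gripper opens to 85 mm and grips with 20 to 120 N. Pads are 22 mm wide; open, the fingers measure 114 mm over their backs; the gripper's body (76 mm by 85 mm) begins 54 mm behind the grasp point. The pads swing forward as they close: fully open they stand 13 mm farther back than shut.
Start: joints at [0.974, 0.048, 0.099, 1.622, 0, 1.443], TCP at [0.237, 0.468, 0.256] pointing down, gripper open.
Joint ranges: [-2.91, 2.91], [-0.99, 1.94], [-1.21, 1.42], [-2.12, 2.29], [-1.49, 1.47], [-3.14, 3.14]. Speed limits (rad/s): [2.79, 2.79, 3.14, 3.14, 3.14, 3.14].

### API

Orientations are given as a unit quaternion [x, y, z, w].
In Python, from bench import observe, read_camera, finish_job gives the robot as it stands. The module is installed in compiled form; this text tells all that it offers.
- The arm moves only by the shell command python3 -m handwheel 'ROWS'. ROWS is JSON, a list of rows, each an object of numbers: "claw": the finger opening in mm, from 0 to 85.4; "tx", "ty", "tz": the shift along the tool's x, y, z in mm; "ax", "ay", "az": the turn, a rotation vector about the tool's x, y, z in degrees. A call has exactly 8 rows; each row shifts and turns the commanded pose from where the row before left it, along the tool's axes as they then stand; what a row does not reach is not made up. A row lasts 1/12 s, in which the tool goes at most 41.7 mm and 7.16 degrees, less where a joint would pass 70% of its speed; a pose out of reach is approached as far as the arm can. A call with a gripper value outside its range is refused whole. The fingers move at their own pace and stop on an object; the grip force is fixed at half the most. Time passes only in rows, so rows that do not move let the fingers close, or fill a call up. It gives the time, the measured TCP pose, the force, the opening and the grip force at its end, in the units of the state.
- observe(): the state, without advancing time (a new reading comes with each control period).
- read_camera(name): name is "side" or "top"; returns a dict with "color" (420x560x3 uint8, red, green, blue), "vfov" (degrees; the focal length in pixels is half the picture's height over the tangent of half this angle, whatever the lens; pixels are square), "cx", "cy" (the principal point, pixels), "R" (3x3) and "t" (3): a world point X has camera coordinates R X + t. Camera axes: x right, y down, z forward; pixel columns grow to the right and rows downward; lengths in m; the calibration is good to about 2 mm. A picture is of the moment at which its call begins. There is no depth.
- finish_job(): hands the job in; it is judged then, once.
The state is a dict: "time": time; "qpos": joint angles; "joint_velocities": joint speeds; "tau": joint torques, N m; "position": TCP position; "tool_rot": TCP orientation; "wrist_force": force on the tool from outside, world axes, zero at the start; "moment": the same for the moment, N m; "gripper_width": finger opening in m; "gripper_force": force on a finger pad.
Only numpy, scipy, OpenCV 4.12 (cv2) and the standard library are available. Lean on these libraries where they do the work, as an engineer would, in place of code of your own. Each camera call takes 0.05 s, during which the arm holds its last target. There are 200 camera calls.

## Working session

There is one attempt and no reset: what is moved stays moved. The work goes in short steps, Python scripts to look and compute and a shell command to move; the robot and the scene stay as the last step left them, time stands still between calls to the robot, and variables do not carry over. Pictures are saved under pics/ and viewed, at most 10 in all, crops included, and the job is handed in when it is done.

```bash
mkdir -p pics; python3 - <<'E'
from bench import *
import cv2,numpy as np
s=observe();print(s['time'],s['position'],s['tool_rot'])
for n in('side','top'):
    c=read_camera(n);cv2.imwrite(f'pics/{n}0.png',c['color'][:,:,::-1]);print(n,c['vfov'],c['cx'],c['cy'],c['R'],c['t'])
    np.savez(f'{n}0.npz',**c)
E
```

```text
0.0 [0.23688704 0.46787893 0.25512327] [ 2.32232760e-01  9.72659517e-01 -1.10965590e-03 -4.21233586e-04]
side 47.33428668266459 276.8313508403008 205.60271988544633 [[ 0.86629656 -0.4994869  -0.00656521]
 [-0.2412025  -0.40675372 -0.88112017]
 [ 0.43743756  0.76489492 -0.47284684]] [-0.46263238  0.22788237  1.29777548]
top 42.20425399292928 277.8185191727776 208.47780023795727 [[-0.00432373 -0.99994866 -0.0091642 ]
 [-0.98903429  0.00562904 -0.14757872]
 [ 0.14762273  0.00842561 -0.98900786]] [0.02756695 0.52526036 1.33732912]
```

View pics/top0.png

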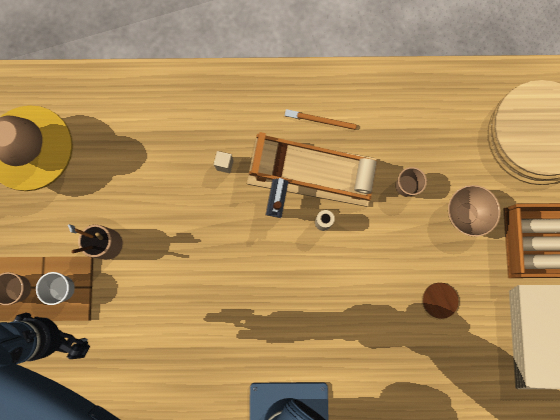

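View pics/side0.png

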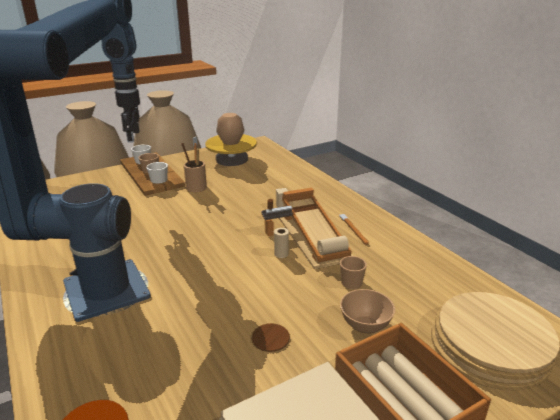

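The top view shows the gutter from its foot and post at about (366,175) to its end stop at (260,155). The bolt is on the robot side, at about (278,195). I'll enlarge this area to pick points.

```bash
python3 - <<'E'
import cv2,numpy as np
a=np.load('top0.npz')['color'][120:240,235:395,::-1]
b=np.load('side0.npz')['color'][170:290,240:400,::-1]
for n,i in(('zt',a),('zs',b)): cv2.imwrite(f'pics/{n}.png',cv2.resize(i,None,fx=5,fy=5,interpolation=cv2.INTER_CUBIC))
E
```

```text
(no output)
```

View pics/zt.png

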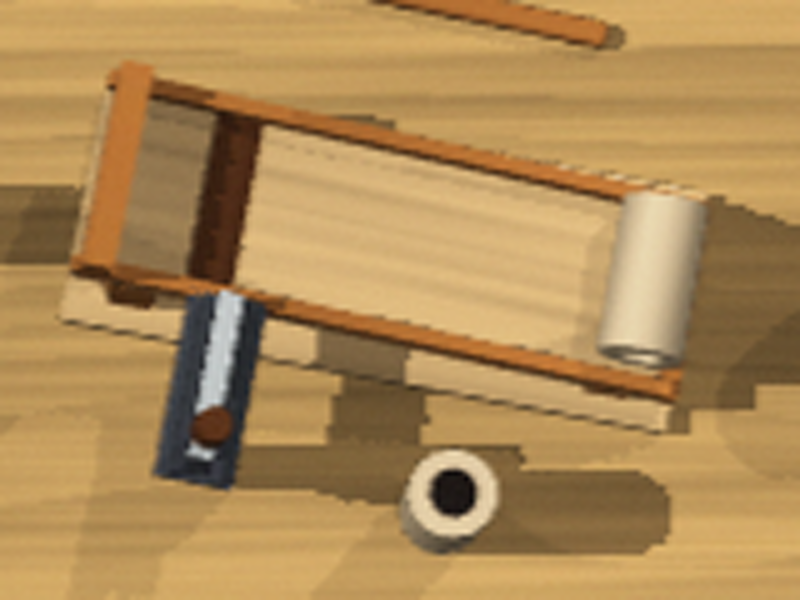

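View pics/zs.png

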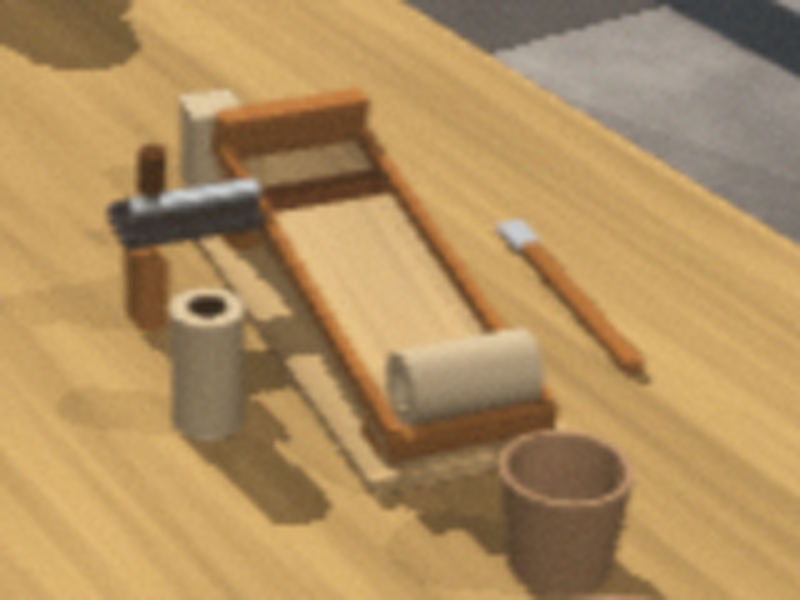

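The zoomed top view shows the end-stop face edge from (155,66) to (110,272), the ramp foot at (262,125), the knob top at (212,423) and the post centre at (653,280). Next I'll cast rays at the known heights and fit a 2D rigid pose.

```bash
cat > h.py <<'E'
import numpy as np,cv2
P=.14
def ray(c,u,v,z):
    f=210/np.tan(np.radians(float(c['vfov']))/2);R=c['R'];t=c['t']
    d=R.T@np.array([(u-c['cx'])/f,(v-c['cy'])/f,1]);o=-R.T@t
    return o+d*(z-o[2])/d[2]
def proj(c,X):
    f=210/np.tan(np.radians(float(c['vfov']))/2);p=c['R']@X+c['t'];return p[:2]/p[2]*f+[c['cx'],c['cy']]
def pit(p): # trough mm -> unpitched/unyawed m
    x,y,z=np.array(p)/1e3; return np.array([x*np.cos(P)-z*np.sin(P),y,.05+x*np.sin(P)+z*np.cos(P)])
E
python3 - <<'E'
from h import *
c=np.load('top0.npz')
L=[((155,66),(135,-52,32)),((110,272),(135,52,32)),((262,125),(73,-44,0)),((215,112),(97,-44,4)),((653,280),(-133,0,22)),((680,398),(-160,52,12))]
A=[];B=[]
for uv,p in L:
    u,v=(np.array(uv)+.5)/5-.5+[235,120]
    q=pit(p);A.append(q[:2]);B.append(ray(c,u,v,q[2])[:2])
A=np.array(A);B=np.array(B)
a0=A.mean(0);b0=B.mean(0);H=(A-a0).T@(B-b0);th=np.arctan2(H[0,1]-H[1,0],H[0,0]+H[1,1])
R=np.array([[np.cos(th),-np.sin(th)],[np.sin(th),np.cos(th)]]);t=b0-R@a0
print('yaw',th,'t',t);print('res mm',(B-A@R.T-t).round(4)*1e3)
np.savez('trough.npz',th=th,t=t)
def T(p): q=pit(p); return np.r_[R@q[:2]+t,q[2]]
k=pit((75,120,63.5));u,v=(np.array((212,423))+.5)/5-.5+[235,120]
w=ray(c,u,v,k[2]);print('knob top trough-planar',R.T@(w[:2]-t),'expect x',k[0])
s=np.load('side0.npz')
for p in[(135,-52,32),(135,52,32),(-133,0,22),(-160,52,12),(75,122,63.5)]: print(p,T(p).round(3),((proj(s,T(p))-[240,170]+.5)*5).round())
print('standing top',ray(c,(453+.5)/5-.5+235,(490+.5)/5-.5+120,.08))
for p in[(-133,0,22),(110,0,22),(75,122,48)]: print(p,T(p))
E
```

```text
yaw 1.384773204336386 t [ 0.62952166 -0.06225099]
res mm [[ 0.6 -1.4]
 [-0.8  1.5]
 [-0.3  0.1]
 [ 0.3  1.1]
 [ 1.3 -1.2]
 [-1.1 -0. ]]
knob top trough-planar [0.06716482 0.12092685] expect x 0.06540521193603877
(135, -52, 32) [0.705 0.055 0.101] [366. 101.]
(135, 52, 32) [0.602 0.074 0.101] [219. 125.]
(-133, 0, 22) [ 0.605 -0.195  0.053] [459. 378.]
(-160, 52, 12) [ 0.549 -0.21   0.04 ] [394. 438.]
(75, 122, 63.5) [0.522 0.025 0.123] [148. 154.]
standing top [ 0.49607377 -0.09117935  0.08      ]
(-133, 0, 22) [ 0.60459591 -0.19469457  0.05322552]
(110, 0, 22) [0.64909955 0.04177658 0.08713449]
(75, 122, 48) [0.52212333 0.02671558 0.1079961 ]
```

```bash
cat >> h.py <<'E'
def go(*pts):
    "print tool-frame mm / deg from the measured TCP to tip targets in trough mm"
    from bench import observe
    from scipy.spatial.transform import Rotation as Ro
    d=np.load('trough.npz');th=d['th'];t=d['t'];c,s_=np.cos(th),np.sin(th)
    s=observe();R=Ro.from_quat(s['tool_rot']).as_matrix();tip=s['position']+.025*R[:,2]
    q=tip-np.r_[t,.05];a=c*q[0]+s_*q[1];b=-s_*q[0]+c*q[1];z=q[2]
    print('t',round(s['time'],2),'tip trough mm',(1e3*np.array([a*np.cos(P)+z*np.sin(P),b,z*np.cos(P)-a*np.sin(P)])).round(1),'F',np.round(s['wrist_force'],1),'w',round(s['gripper_width']*1e3,1),'q6',s['qpos'][5])
    yaw=np.arctan2(R[1,0],R[0,0]);print('az to go',np.degrees((yaw-th+np.pi/2)%np.pi-np.pi/2).round(2),'tool z',R[:,2].round(3))
    for p in pts:
        k=pit(p);X=np.r_[c*k[0]-s_*k[1]+t[0],s_*k[0]+c*k[1]+t[1],k[2]]
        print(p,'world tip',X.round(3),'tool delta mm',(R.T@(X-tip)*1e3).round(1))
E
python3 -m handwheel '[{"claw":30,"az":7},{"claw":30,"az":7},{"claw":30,"az":7},{"claw":30,"az":7},{"claw":30,"az":7},{"claw":30,"az":7},{"claw":30,"az":7},{"claw":30,"az":7}]'
python3 -m handwheel '[{"claw":30,"az":6},{"claw":30,"az":6},{"claw":30,"az":6},{"claw":30},{"claw":30},{"claw":30},{"claw":30},{"claw":30}]'
python3 -c "
from h import *
go((-170,0,190),(-172,0,13))"
```

```text
t 0.1 tip trough mm [469.1 483.9 115.9] F [ 0.   0.4 -0.1] w 85.3 q6 1.443040917675257
az to go 73.8 tool z [-0.001 -0.002 -1.   ]
(-170, 0, 190) world tip [ 0.593 -0.254  0.214] tool delta mm [-644.2 -482.6   16.7]
(-172, 0, 13) world tip [ 0.598 -0.231  0.039] tool delta mm [-637.9 -460.4  192.2]invalid input at $[0]: expected keys claw, tx, ty, tz, ax, ay, az
invalid input at $[0]: expected keys claw, tx, ty, tz, ax, ay, az
```

```bash

python3 -m handwheel '[{"claw":30,"tx":0,"ty":0,"tz":0,"ax":0,"ay":0,"az":7},{"claw":30,"tx":0,"ty":0,"tz":0,"ax":0,"ay":0,"az":7},{"claw":30,"tx":0,"ty":0,"tz":0,"ax":0,"ay":0,"az":7},{"claw":30,"tx":0,"ty":0,"tz":0,"ax":0,"ay":0,"az":7},{"claw":30,"tx":0,"ty":0,"tz":0,"ax":0,"ay":0,"az":7},{"claw":30,"tx":0,"ty":0,"tz":0,"ax":0,"ay":0,"az":7},{"claw":30,"tx":0,"ty":0,"tz":0,"ax":0,"ay":0,"az":7},{"claw":30,"tx":0,"ty":0,"tz":0,"ax":0,"ay":0,"az":7}]'
python3 -m handwheel '[{"claw":30,"tx":0,"ty":0,"tz":0,"ax":0,"ay":0,"az":6},{"claw":30,"tx":0,"ty":0,"tz":0,"ax":0,"ay":0,"az":6},{"claw":30,"tx":0,"ty":0,"tz":0,"ax":0,"ay":0,"az":6},{"claw":30,"tx":0,"ty":0,"tz":0,"ax":0,"ay":0,"az":0},{"claw":30,"tx":0,"ty":0,"tz":0,"ax":0,"ay":0,"az":0},{"claw":30,"tx":0,"ty":0,"tz":0,"ax":0,"ay":0,"az":0},{"claw":30,"tx":0,"ty":0,"tz":0,"ax":0,"ay":0,"az":0},{"claw":30,"tx":0,"ty":0,"tz":0,"ax":0,"ay":0,"az":0}]'
python3 -c "
from h import *
go((-170,0,190),(-172,0,13))"
```

```text
time: 0.77
position: [0.237, 0.4681, 0.2556]
tool_rot: [0.664, 0.748, -0.001, 0.0]
wrist_force: [-0.8, -0.2, 0.0]
gripper_width: 0.0301
gripper_force: 0.0
time: 1.43
position: [0.2372, 0.4683, 0.2562]
tool_rot: [0.771, 0.637, -0.0, 0.0]
wrist_force: [-0.0, -0.2, 0.6]
gripper_width: 0.0301
gripper_force: 0.0
t 1.43 tip trough mm [469.8 483.7 116.8] F [-0.  -0.2  0.6] w 30.1 q6 2.7335647448352987
az to go -0.15 tool z [-0. -0. -1.]
(-170, 0, 190) world tip [ 0.593 -0.254  0.214] tool delta mm [-642.5  485.3   16.8]
(-172, 0, 13) world tip [ 0.598 -0.231  0.039] tool delta mm [-619.7  485.3  192.4]
```

```bash

python3 -m handwheel '[{"claw":30,"tx":-25,"ty":20,"tz":0,"ax":0,"ay":0,"az":0},{"claw":30,"tx":-25,"ty":20,"tz":0,"ax":0,"ay":0,"az":0},{"claw":30,"tx":-25,"ty":20,"tz":0,"ax":0,"ay":0,"az":0},{"claw":30,"tx":-25,"ty":20,"tz":0,"ax":0,"ay":0,"az":0},{"claw":30,"tx":-25,"ty":20,"tz":0,"ax":0,"ay":0,"az":0},{"claw":30,"tx":-25,"ty":20,"tz":0,"ax":0,"ay":0,"az":0},{"claw":30,"tx":-25,"ty":20,"tz":0,"ax":0,"ay":0,"az":0},{"claw":30,"tx":-25,"ty":20,"tz":0,"ax":0,"ay":0,"az":0}]'
python3 -m handwheel '[{"claw":30,"tx":-25,"ty":20,"tz":0,"ax":0,"ay":0,"az":0},{"claw":30,"tx":-25,"ty":20,"tz":0,"ax":0,"ay":0,"az":0},{"claw":30,"tx":-25,"ty":20,"tz":0,"ax":0,"ay":0,"az":0},{"claw":30,"tx":-25,"ty":20,"tz":0,"ax":0,"ay":0,"az":0},{"claw":30,"tx":-25,"ty":20,"tz":0,"ax":0,"ay":0,"az":0},{"claw":30,"tx":-25,"ty":20,"tz":0,"ax":0,"ay":0,"az":0},{"claw":30,"tx":-25,"ty":20,"tz":0,"ax":0,"ay":0,"az":0},{"claw":30,"tx":-25,"ty":20,"tz":0,"ax":0,"ay":0,"az":0}]'
python3 -m handwheel '[{"claw":30,"tx":-25,"ty":20,"tz":0,"ax":0,"ay":0,"az":0},{"claw":30,"tx":-25,"ty":20,"tz":0,"ax":0,"ay":0,"az":0},{"claw":30,"tx":-25,"ty":20,"tz":0,"ax":0,"ay":0,"az":0},{"claw":30,"tx":-25,"ty":20,"tz":0,"ax":0,"ay":0,"az":0},{"claw":30,"tx":-25,"ty":20,"tz":0,"ax":0,"ay":0,"az":0},{"claw":30,"tx":-25,"ty":20,"tz":0,"ax":0,"ay":0,"az":0},{"claw":30,"tx":-25,"ty":20,"tz":0,"ax":0,"ay":0,"az":0},{"claw":30,"tx":-20,"ty":20,"tz":0,"ax":0,"ay":0,"az":0}]'
python3 -c "
from h import *
go((-170,0,190),(-172,0,13))"
```

```text
time: 2.1
position: [0.3571, 0.2404, 0.2565]
tool_rot: [0.771, 0.637, 0.0, 0.0]
wrist_force: [0.8, 0.9, -0.1]
gripper_width: 0.0301
gripper_force: 0.0
time: 2.77
position: [0.4766, 0.0136, 0.2565]
tool_rot: [0.771, 0.637, 0.0, 0.0]
wrist_force: [0.1, 0.6, 0.7]
gripper_width: 0.0305
gripper_force: 0.0
time: 3.43
position: [0.5969, -0.2087, 0.2561]
tool_rot: [0.771, 0.637, -0.0, 0.0]
wrist_force: [0.8, 0.7, 0.5]
gripper_width: 0.03
gripper_force: 0.0
t 3.43 tip trough mm [-123.2    5.   200.3] F [0.8 0.7 0.5] w 30.0 q6 1.3186783730040978
az to go -0.23 tool z [-0. -0. -1.]
(-170, 0, 190) world tip [ 0.593 -0.254  0.214] tool delta mm [-44.9   5.2  16.7]
(-172, 0, 13) world tip [ 0.598 -0.231  0.039] tool delta mm [-22.1   5.1 192.2]
```

```bash

python3 -m handwheel '[{"claw":30,"tx":-12,"ty":3,"tz":0,"ax":0,"ay":0,"az":0},{"claw":30,"tx":-10,"ty":2,"tz":0,"ax":0,"ay":0,"az":0},{"claw":30,"tx":0,"ty":0,"tz":20,"ax":0,"ay":0,"az":0},{"claw":30,"tx":0,"ty":0,"tz":30,"ax":0,"ay":0,"az":0},{"claw":30,"tx":0,"ty":0,"tz":30,"ax":0,"ay":0,"az":0},{"claw":30,"tx":0,"ty":0,"tz":20,"ax":0,"ay":0,"az":0},{"claw":30,"tx":0,"ty":0,"tz":0,"ax":0,"ay":0,"az":0},{"claw":30,"tx":0,"ty":0,"tz":0,"ax":0,"ay":0,"az":0}]'
python3 - <<'E'
from h import *
from bench import *
go((-172,0,13))
c=np.load('top0.npz');print('cup rim centre',ray(c,412,177,.065),ray(c,398,177,.065))
a=[read_camera(n)['color'][:,:,::-1] for n in('top','side')]
i=np.hstack([cv2.resize(a[0][120:240,300:440],(400,343)),cv2.resize(a[1][160:290,260:400],(369,343))])
cv2.imwrite('pics/near.png',i)
E
```

```text
time: 4.1
position: [0.5958, -0.2277, 0.1553]
tool_rot: [0.771, 0.637, -0.001, -0.002]
wrist_force: [0.5, -0.0, -0.3]
gripper_width: 0.0299
gripper_force: 0.0
t 4.1 tip trough mm [-156.     2.6  103.1] F [ 0.5 -0.  -0.3] w 29.9 q6 1.2891508584197535
az to go -0.15 tool z [-0.003  0.002 -1.   ]
(-172, 0, 13) world tip [ 0.598 -0.231  0.039] tool delta mm [-3.4  3.  91.4]
cup rim centre [ 0.59909288 -0.31070563  0.065     ] [ 0.59931052 -0.27581677  0.065     ]
```

View pics/near.png

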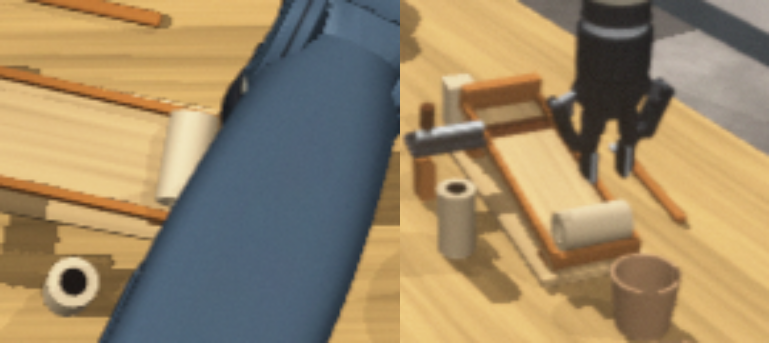

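The near picture shows the fingertips at about (590,180) and (625,175), clear behind and above the post, with about 30 mm between them and the cup. Going down.

```bash

python3 -m handwheel '[{"claw":30,"tx":-4,"ty":3,"tz":10,"ax":0,"ay":0,"az":0},{"claw":30,"tx":0,"ty":0,"tz":20,"ax":0,"ay":0,"az":0},{"claw":30,"tx":0,"ty":0,"tz":20,"ax":0,"ay":0,"az":0},{"claw":30,"tx":0,"ty":0,"tz":20,"ax":0,"ay":0,"az":0},{"claw":30,"tx":0,"ty":0,"tz":15,"ax":0,"ay":0,"az":0},{"claw":30,"tx":0,"ty":0,"tz":6,"ax":0,"ay":0,"az":0},{"claw":30,"tx":0,"ty":0,"tz":0,"ax":0,"ay":0,"az":0},{"claw":30,"tx":0,"ty":0,"tz":0,"ax":0,"ay":0,"az":0}]'
python3 - <<'E'
from h import *
from bench import *
go((-172,0,13),(82,0,16),(90,0,16))
a=read_camera('side')['color'][:,:,::-1]
cv2.imwrite('pics/near2.png',cv2.resize(a[180:290,270:400],(780,600)))
E
```

```text
time: 4.87
position: [0.6001, -0.2339, 0.0663]
tool_rot: [0.771, 0.637, 0.0, 0.001]
wrist_force: [1.3, -1.3, -0.5]
gripper_width: 0.0299
gripper_force: 0.0
t 4.87 tip trough mm [-173.7   -2.9   15.7] F [ 1.3 -1.3 -0.5] w 29.9 q6 1.2846548957174364
az to go -0.2 tool z [ 0.001 -0.001 -1.   ]
(-172, 0, 13) world tip [ 0.598 -0.231  0.039] tool delta mm [ 2.  -2.9  2.5]
(82, 0, 16) world tip [0.644 0.015 0.077] tool delta mm [253.1  -3.7 -36.1]
(90, 0, 16) world tip [0.646 0.023 0.078] tool delta mm [261.   -3.8 -37.2]
```

View pics/near2.png

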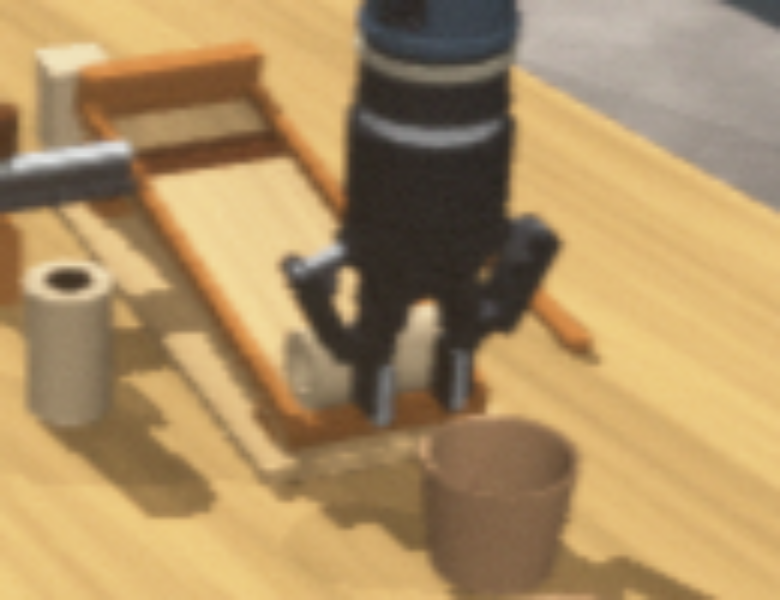

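The fingertips, at (380,400) and (455,395), stand behind the post and above the foot stop. Now I'll push along the slope, with tz = -0.141·tx.

```bash

python3 -m handwheel '[{"claw":30,"tx":2,"ty":-2,"tz":1,"ax":0,"ay":0,"az":0},{"claw":30,"tx":4,"ty":-1,"tz":0,"ax":0,"ay":0,"az":0},{"claw":30,"tx":6,"ty":0,"tz":-0.8,"ax":0,"ay":0,"az":0},{"claw":30,"tx":7,"ty":0,"tz":-1,"ax":0,"ay":0,"az":0},{"claw":30,"tx":7,"ty":0,"tz":-1,"ax":0,"ay":0,"az":0},{"claw":30,"tx":7,"ty":0,"tz":-1,"ax":0,"ay":0,"az":0},{"claw":30,"tx":7,"ty":0,"tz":-1,"ax":0,"ay":0,"az":0},{"claw":30,"tx":7,"ty":0,"tz":-1,"ax":0,"ay":0,"az":0}]'
python3 - <<'E'
from h import *
from bench import *
go((82,0,16))
a=read_camera('side')['color'][:,:,::-1]
cv2.imwrite('pics/near3.png',cv2.resize(a[170:280,260:390],(780,600)))
E
```

```text
time: 5.58
position: [0.6056, -0.1858, 0.0702]
tool_rot: [0.771, 0.637, 0.0, -0.0]
wrist_force: [0.2, -0.8, 0.4]
gripper_width: 0.0298
gripper_force: 0.3
t 5.58 tip trough mm [-125.3    0.7   12.9] F [ 0.2 -0.8  0.4] w 29.8 q6 1.3564059013883196
az to go -0.18 tool z [ 0.  0. -1.]
(82, 0, 16) world tip [0.644 0.015 0.077] tool delta mm [ 2.048e+02  1.000e-01 -3.200e+01]
```

View pics/near3.png

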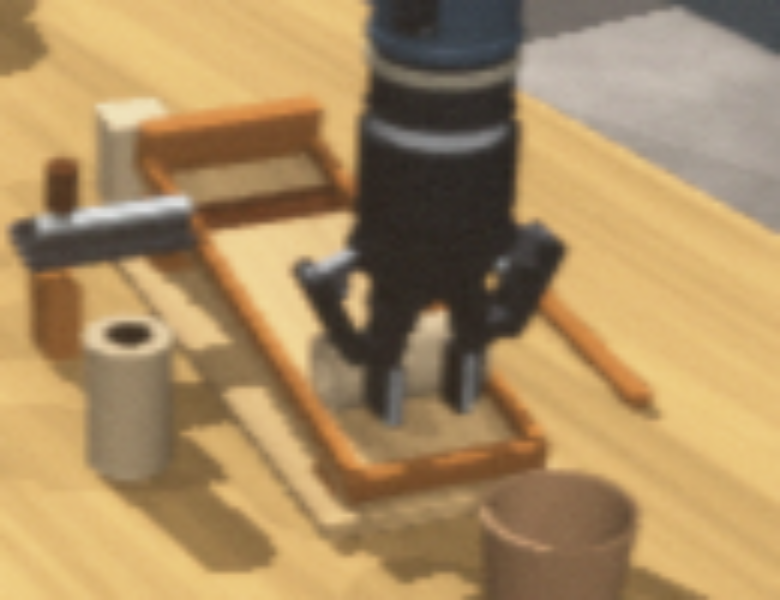

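The post, at (330,365), rolls squarely ahead of the fingers. Continuing.

```bash

python3 -m handwheel '[{"claw":30,"tx":7,"ty":0,"tz":-1,"ax":0,"ay":0,"az":0},{"claw":30,"tx":7,"ty":0,"tz":-1,"ax":0,"ay":0,"az":0},{"claw":30,"tx":7,"ty":0,"tz":-1,"ax":0,"ay":0,"az":0},{"claw":30,"tx":7,"ty":0,"tz":-1,"ax":0,"ay":0,"az":0},{"claw":30,"tx":7,"ty":0,"tz":-1,"ax":0,"ay":0,"az":0},{"claw":30,"tx":7,"ty":0,"tz":-1,"ax":0,"ay":0,"az":0},{"claw":30,"tx":7,"ty":0,"tz":-1,"ax":0,"ay":0,"az":0},{"claw":30,"tx":7,"ty":0,"tz":-1,"ax":0,"ay":0,"az":0}]'
python3 -m handwheel '[{"claw":30,"tx":7,"ty":0,"tz":-1,"ax":0,"ay":0,"az":0},{"claw":30,"tx":7,"ty":0,"tz":-1,"ax":0,"ay":0,"az":0},{"claw":30,"tx":7,"ty":0,"tz":-1,"ax":0,"ay":0,"az":0},{"claw":30,"tx":7,"ty":0,"tz":-1,"ax":0,"ay":0,"az":0},{"claw":30,"tx":7,"ty":0,"tz":-1,"ax":0,"ay":0,"az":0},{"claw":30,"tx":7,"ty":0,"tz":-1,"ax":0,"ay":0,"az":0},{"claw":30,"tx":7,"ty":0,"tz":-1,"ax":0,"ay":0,"az":0},{"claw":30,"tx":7,"ty":0,"tz":-1,"ax":0,"ay":0,"az":0}]'
python3 -c "
from h import *
go((60,0,16),(82,0,17))"
```

```text
time: 6.3
position: [0.6161, -0.131, 0.0782]
tool_rot: [0.771, 0.637, 0.0, 0.0]
wrist_force: [-0.4, -1.0, 0.7]
gripper_width: 0.0302
gripper_force: 0.3
time: 6.97
position: [0.6266, -0.0761, 0.0862]
tool_rot: [0.771, 0.637, -0.0, -0.0]
wrist_force: [-0.0, 0.2, 0.7]
gripper_width: 0.0301
gripper_force: 0.3
t 6.97 tip trough mm [-12.4   0.3  13.1] F [-0.   0.2  0.7] w 30.1 q6 1.53334634605243
az to go -0.2 tool z [-0. -0. -1.]
(60, 0, 16) world tip [ 0.64  -0.006  0.074] tool delta mm [ 71.3   0.1 -13. ]
(82, 0, 17) world tip [0.644 0.015 0.078] tool delta mm [ 93.    0.  -17.1]
```

```bash

python3 -m handwheel '[{"claw":30,"tx":7,"ty":0,"tz":-1.2,"ax":0,"ay":0,"az":0},{"claw":30,"tx":7,"ty":0,"tz":-1.2,"ax":0,"ay":0,"az":0},{"claw":30,"tx":7,"ty":0,"tz":-1.2,"ax":0,"ay":0,"az":0},{"claw":30,"tx":7,"ty":0,"tz":-1.2,"ax":0,"ay":0,"az":0},{"claw":30,"tx":7,"ty":0,"tz":-1.2,"ax":0,"ay":0,"az":0},{"claw":30,"tx":6,"ty":0,"tz":-1.2,"ax":0,"ay":0,"az":0},{"claw":30,"tx":5,"ty":0,"tz":-1,"ax":0,"ay":0,"az":0},{"claw":30,"tx":5,"ty":0,"tz":-1,"ax":0,"ay":0,"az":0}]'
python3 -m handwheel '[{"claw":30,"tx":5,"ty":0,"tz":-1,"ax":0,"ay":0,"az":0},{"claw":30,"tx":5,"ty":0,"tz":-1,"ax":0,"ay":0,"az":0},{"claw":30,"tx":5,"ty":0,"tz":-1,"ax":0,"ay":0,"az":0},{"claw":30,"tx":5,"ty":0,"tz":-1,"ax":0,"ay":0,"az":0},{"claw":30,"tx":5,"ty":0,"tz":-1,"ax":0,"ay":0,"az":0},{"claw":30,"tx":5,"ty":0,"tz":-1,"ax":0,"ay":0,"az":0},{"claw":30,"tx":3,"ty":0,"tz":-0.5,"ax":0,"ay":0,"az":0},{"claw":30,"tx":0,"ty":0,"tz":0,"ax":0,"ay":0,"az":0}]'
python3 - <<'E'
from h import *
from bench import *
go((79,0,17))
a=[read_camera(n)['color'][:,:,::-1] for n in('top','side')]
i=np.hstack([cv2.resize(a[0][110:240,230:360],(390,390)),cv2.resize(a[1][160:290,250:380],(390,390))])
cv2.imwrite('pics/n4.png',i)
E
```

```text
time: 7.63
position: [0.6362, -0.0265, 0.0955]
tool_rot: [0.771, 0.637, -0.0, 0.0]
wrist_force: [-0.0, -1.5, 1.1]
gripper_width: 0.0301
gripper_force: 0.9
time: 8.3
position: [0.6424, 0.0068, 0.1018]
tool_rot: [0.77, 0.637, 0.0, -0.0]
wrist_force: [-0.4, -0.3, -0.1]
gripper_width: 0.0302
gripper_force: 0.0
t 8.3 tip trough mm [73.3  0.1 16.7] F [-0.4 -0.3 -0.1] w 30.2 q6 1.665192560700164
az to go -0.14 tool z [-0.     0.001 -1.   ]
(79, 0, 17) world tip [0.644 0.012 0.078] tool delta mm [ 5.6  0.1 -1.1]
```

View pics/n4.png

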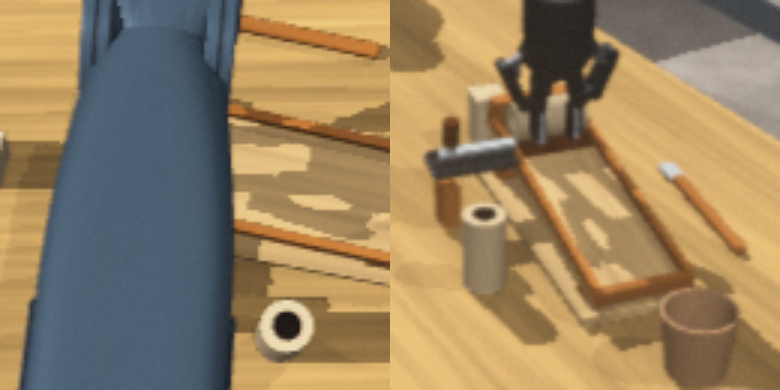

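The fingers stop at (540,135) and (575,130) in the side crop, and the post is beyond the sill. The contact force has gone, so it has dropped into the pocket. I'll nudge it slightly, back off, lift and check.

```bash

python3 -m handwheel '[{"claw":30,"tx":3,"ty":0,"tz":-0.5,"ax":0,"ay":0,"az":0},{"claw":30,"tx":0,"ty":0,"tz":0,"ax":0,"ay":0,"az":0},{"claw":30,"tx":-6,"ty":0,"tz":0,"ax":0,"ay":0,"az":0},{"claw":30,"tx":-8,"ty":0,"tz":0,"ax":0,"ay":0,"az":0},{"claw":30,"tx":0,"ty":0,"tz":-20,"ax":0,"ay":0,"az":0},{"claw":30,"tx":0,"ty":0,"tz":-30,"ax":0,"ay":0,"az":0},{"claw":0,"tx":0,"ty":0,"tz":-30,"ax":0,"ay":0,"az":0},{"claw":0,"tx":0,"ty":-20,"tz":0,"ax":0,"ay":0,"az":0}]'
python3 -m handwheel '[{"claw":0,"tx":0,"ty":-20,"tz":0,"ax":0,"ay":0,"az":0},{"claw":0,"tx":2,"ty":-30,"tz":0,"ax":0,"ay":0,"az":0},{"claw":0,"tx":2,"ty":-30,"tz":0,"ax":0,"ay":0,"az":0},{"claw":0,"tx":2,"ty":-30,"tz":0,"ax":0,"ay":0,"az":0},{"claw":0,"tx":2,"ty":-20,"tz":0,"ax":0,"ay":0,"az":0},{"claw":0,"tx":0,"ty":-10,"tz":0,"ax":0,"ay":0,"az":0},{"claw":0,"tx":0,"ty":0,"tz":0,"ax":0,"ay":0,"az":0},{"claw":0,"tx":0,"ty":0,"tz":0,"ax":0,"ay":0,"az":0}]'
python3 - <<'E'
from h import *
from bench import *
go((75,160,39),(75,84,39))
a=[read_camera(n)['color'][:,:,::-1] for n in('top','side')]
i=np.hstack([cv2.resize(a[0][110:240,230:360],(390,390)),cv2.resize(a[1][160:290,250:380],(390,390))])
cv2.imwrite('pics/n5.png',i)
E
```

```text
time: 9.07
position: [0.6264, -0.0036, 0.19]
tool_rot: [0.771, 0.636, 0.005, 0.006]
wrist_force: [0.1, 0.5, 1.8]
gripper_width: 0.0066
gripper_force: 0.0
time: 9.73
position: [0.4847, 0.0324, 0.1827]
tool_rot: [0.771, 0.637, 0.0, 0.001]
wrist_force: [0.4, -0.4, -0.5]
gripper_width: -0.0004
gripper_force: 0.0
t 9.73 tip trough mm [ 80.6 159.8  97.4] F [ 0.4 -0.4 -0.5] w -0.4 q6 1.6895413779771502
az to go -0.23 tool z [ 0.001 -0.    -1.   ]
(75, 160, 39) world tip [0.485 0.035 0.099] tool delta mm [ 2.6 -0.3 58.6]
(75, 84, 39) world tip [0.56  0.021 0.099] tool delta mm [ 2.9 75.7 58.7]
```

View pics/n5.png

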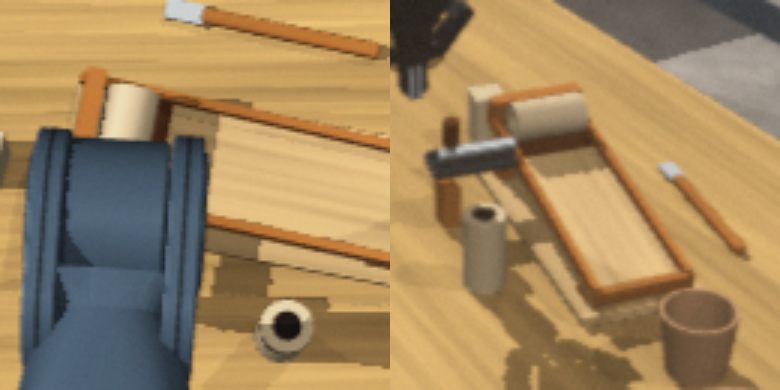

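In both views, at (130,110) and (548,115), the post sits in the pocket between the sill and the end stop. Now I'll lower beside the knob and push in the tool's +y direction.

```bash

python3 -m handwheel '[{"claw":0,"tx":2,"ty":0,"tz":10,"ax":0,"ay":0,"az":0},{"claw":0,"tx":1,"ty":0,"tz":15,"ax":0,"ay":0,"az":0},{"claw":0,"tx":0,"ty":0,"tz":15,"ax":0,"ay":0,"az":0},{"claw":0,"tx":0,"ty":0,"tz":12,"ax":0,"ay":0,"az":0},{"claw":0,"tx":0,"ty":0,"tz":7,"ax":0,"ay":0,"az":0},{"claw":0,"tx":0,"ty":3,"tz":0,"ax":0,"ay":0,"az":0},{"claw":0,"tx":0,"ty":5,"tz":0,"ax":0,"ay":0,"az":0},{"claw":0,"tx":0,"ty":5,"tz":0,"ax":0,"ay":0,"az":0}]'
python3 -c "
from h import *
go((75,92,39))"
python3 -m handwheel '[{"claw":0,"tx":0,"ty":5,"tz":0,"ax":0,"ay":0,"az":0},{"claw":0,"tx":0,"ty":5,"tz":0,"ax":0,"ay":0,"az":0},{"claw":0,"tx":0,"ty":5,"tz":0,"ax":0,"ay":0,"az":0},{"claw":0,"tx":0,"ty":5,"tz":0,"ax":0,"ay":0,"az":0},{"claw":0,"tx":0,"ty":5,"tz":0,"ax":0,"ay":0,"az":0},{"claw":0,"tx":0,"ty":5,"tz":0,"ax":0,"ay":0,"az":0},{"claw":0,"tx":0,"ty":5,"tz":0,"ax":0,"ay":0,"az":0},{"claw":0,"tx":0,"ty":5,"tz":0,"ax":0,"ay":0,"az":0}]'
python3 -c "
from h import *
go((75,92,39))"
```

```text
time: 10.5
position: [0.4991, 0.0333, 0.124]
tool_rot: [0.771, 0.637, 0.001, 0.001]
wrist_force: [0.1, -0.1, -0.9]
gripper_width: -0.0
gripper_force: 0.0
t 10.5 tip trough mm [ 75.9 145.8  38.8] F [ 0.1 -0.1 -0.9] w -0.0 q6 1.692782143770701
az to go -0.2 tool z [ 0.002 -0.    -1.   ]
(75, 92, 39) world tip [0.552 0.022 0.099] tool delta mm [-0.8 53.8 -0. ]
time: 11.17
position: [0.5377, 0.0258, 0.1233]
tool_rot: [0.771, 0.637, -0.0, -0.0]
wrist_force: [-2.2, 0.2, 1.7]
gripper_width: -0.0001
gripper_force: 0.9
t 11.17 tip trough mm [ 75.6 106.6  38.1] F [-2.2  0.2  1.7] w -0.1 q6 1.6837169421874913
az to go -0.2 tool z [-0. -0. -1.]
(75, 92, 39) world tip [0.552 0.022 0.099] tool delta mm [-0.7 14.6 -0.8]
```

```bash

python3 -m handwheel '[{"claw":0,"tx":0,"ty":3,"tz":0,"ax":0,"ay":0,"az":0},{"claw":0,"tx":0,"ty":3,"tz":0,"ax":0,"ay":0,"az":0},{"claw":0,"tx":0,"ty":2,"tz":0,"ax":0,"ay":0,"az":0},{"claw":0,"tx":0,"ty":2,"tz":0,"ax":0,"ay":0,"az":0},{"claw":0,"tx":0,"ty":1,"tz":0,"ax":0,"ay":0,"az":0},{"claw":0,"tx":0,"ty":0,"tz":0,"ax":0,"ay":0,"az":0},{"claw":0,"tx":0,"ty":0,"tz":0,"ax":0,"ay":0,"az":0},{"claw":0,"tx":0,"ty":0,"tz":0,"ax":0,"ay":0,"az":0}]'
python3 -m handwheel '[{"claw":0,"tx":0,"ty":1,"tz":0,"ax":0,"ay":0,"az":0},{"claw":0,"tx":0,"ty":1,"tz":0,"ax":0,"ay":0,"az":0},{"claw":0,"tx":0,"ty":1,"tz":0,"ax":0,"ay":0,"az":0},{"claw":0,"tx":0,"ty":0,"tz":0,"ax":0,"ay":0,"az":0},{"claw":0,"tx":0,"ty":0,"tz":0,"ax":0,"ay":0,"az":0},{"claw":0,"tx":0,"ty":0,"tz":0,"ax":0,"ay":0,"az":0},{"claw":0,"tx":0,"ty":0,"tz":0,"ax":0,"ay":0,"az":0},{"claw":0,"tx":0,"ty":0,"tz":0,"ax":0,"ay":0,"az":0}]'
python3 -c "
from h import *
go((75,92,39))"
```

```text
time: 11.83
position: [0.5482, 0.0238, 0.1233]
tool_rot: [0.771, 0.637, 0.0, 0.0]
wrist_force: [0.0, -0.1, -0.2]
gripper_width: -0.0
gripper_force: 0.1
time: 12.5
position: [0.551, 0.0233, 0.1233]
tool_rot: [0.771, 0.637, 0.0, 0.0]
wrist_force: [-0.3, -0.1, 1.3]
gripper_width: -0.0001
gripper_force: 0.5
t 12.5 tip trough mm [75.6 93.  38.1] F [-0.3 -0.1  1.3] w -0.1 q6 1.680925511452391
az to go -0.2 tool z [ 0. -0. -1.]
(75, 92, 39) world tip [0.552 0.022 0.099] tool delta mm [-0.7  1.  -0.8]
```

```bash

python3 -m handwheel '[{"claw":0,"tx":0,"ty":1,"tz":0,"ax":0,"ay":0,"az":0},{"claw":0,"tx":0,"ty":1,"tz":0,"ax":0,"ay":0,"az":0},{"claw":0,"tx":0,"ty":0,"tz":0,"ax":0,"ay":0,"az":0},{"claw":0,"tx":0,"ty":0,"tz":0,"ax":0,"ay":0,"az":0},{"claw":0,"tx":0,"ty":0,"tz":0,"ax":0,"ay":0,"az":0},{"claw":0,"tx":0,"ty":0,"tz":0,"ax":0,"ay":0,"az":0},{"claw":0,"tx":0,"ty":0,"tz":0,"ax":0,"ay":0,"az":0},{"claw":0,"tx":0,"ty":0,"tz":0,"ax":0,"ay":0,"az":0}]'
python3 -m handwheel '[{"claw":0,"tx":0,"ty":1,"tz":0,"ax":0,"ay":0,"az":0},{"claw":0,"tx":0,"ty":1,"tz":0,"ax":0,"ay":0,"az":0},{"claw":0,"tx":0,"ty":0,"tz":0,"ax":0,"ay":0,"az":0},{"claw":0,"tx":0,"ty":0,"tz":0,"ax":0,"ay":0,"az":0},{"claw":0,"tx":0,"ty":0,"tz":0,"ax":0,"ay":0,"az":0},{"claw":0,"tx":0,"ty":0,"tz":0,"ax":0,"ay":0,"az":0},{"claw":0,"tx":0,"ty":0,"tz":0,"ax":0,"ay":0,"az":0},{"claw":0,"tx":0,"ty":0,"tz":0,"ax":0,"ay":0,"az":0}]'
python3 -c "
from h import *
go((75,92,39))"
```

```text
time: 13.17
position: [0.5528, 0.0229, 0.1233]
tool_rot: [0.771, 0.637, -0.0, -0.0]
wrist_force: [-2.3, -0.6, 0.9]
gripper_width: 0.0
gripper_force: 1.3
time: 13.83
position: [0.553, 0.0228, 0.1232]
tool_rot: [0.771, 0.637, -0.001, -0.002]
wrist_force: [-6.6, 1.2, 5.2]
gripper_width: 0.0
gripper_force: 3.7
t 13.83 tip trough mm [75.5 91.1 38.1] F [-6.6  1.2  5.2] w 0.0 q6 1.6801924663224441
az to go -0.19 tool z [-0.004  0.001 -1.   ]
(75, 92, 39) world tip [0.552 0.022 0.099] tool delta mm [-0.6 -0.9 -0.9]
```

The tool stalled 0.2 mm on for a 2 mm command, with the force climbing, so the bolt is at its hard stop. One more firm nudge, then retreat and check.

```bash

python3 -m handwheel '[{"claw":0,"tx":0,"ty":1,"tz":0,"ax":0,"ay":0,"az":0},{"claw":0,"tx":0,"ty":1,"tz":0,"ax":0,"ay":0,"az":0},{"claw":0,"tx":0,"ty":0,"tz":0,"ax":0,"ay":0,"az":0},{"claw":0,"tx":0,"ty":0,"tz":0,"ax":0,"ay":0,"az":0},{"claw":0,"tx":0,"ty":0,"tz":0,"ax":0,"ay":0,"az":0},{"claw":0,"tx":0,"ty":0,"tz":0,"ax":0,"ay":0,"az":0},{"claw":0,"tx":0,"ty":0,"tz":0,"ax":0,"ay":0,"az":0},{"claw":0,"tx":0,"ty":0,"tz":0,"ax":0,"ay":0,"az":0}]'
python3 -m handwheel '[{"claw":0,"tx":0,"ty":-6,"tz":0,"ax":0,"ay":0,"az":0},{"claw":0,"tx":0,"ty":-15,"tz":0,"ax":0,"ay":0,"az":0},{"claw":0,"tx":0,"ty":-25,"tz":0,"ax":0,"ay":0,"az":0},{"claw":0,"tx":0,"ty":-10,"tz":-20,"ax":0,"ay":0,"az":0},{"claw":0,"tx":0,"ty":0,"tz":-30,"ax":0,"ay":0,"az":0},{"claw":0,"tx":0,"ty":0,"tz":-30,"ax":0,"ay":0,"az":0},{"claw":0,"tx":0,"ty":0,"tz":-30,"ax":0,"ay":0,"az":0},{"claw":0,"tx":10,"ty":-20,"tz":0,"ax":0,"ay":0,"az":0}]'
python3 -m handwheel '[{"claw":0,"tx":30,"ty":-20,"tz":0,"ax":0,"ay":0,"az":0},{"claw":0,"tx":30,"ty":-20,"tz":0,"ax":0,"ay":0,"az":0},{"claw":0,"tx":30,"ty":-20,"tz":0,"ax":0,"ay":0,"az":0},{"claw":0,"tx":30,"ty":-20,"tz":0,"ax":0,"ay":0,"az":0},{"claw":0,"tx":30,"ty":-20,"tz":0,"ax":0,"ay":0,"az":0},{"claw":0,"tx":20,"ty":0,"tz":0,"ax":0,"ay":0,"az":0},{"claw":0,"tx":10,"ty":0,"tz":0,"ax":0,"ay":0,"az":0},{"claw":0,"tx":0,"ty":0,"tz":0,"ax":0,"ay":0,"az":0}]'
python3 - <<'E'
from h import *
from bench import *
go()
d=np.load('trough.npz');th=d['th'];t=d['t'];c,s_=np.cos(th),np.sin(th)
for n,o in(('top',(230,110)),('side',(250,160))):
    cam=read_camera(n)
    k=pit((75,70,63.5));X=np.r_[c*k[0]-s_*k[1]+t[0],s_*k[0]+c*k[1]+t[1],k[2]]
    print(n,'home knob top px in crop',(proj(cam,X)-o)*3+(390 if n=='side' else 0))
    a=cam['color'][o[1]:o[1]+130,o[0]:o[0]+130,::-1]
    i=cv2.resize(a,(390,390)) if n=='top' else np.hstack([i,cv2.resize(a,(390,390))])
cv2.imwrite('pics/n6.png',i)
E
```

```text
time: 14.5
position: [0.5531, 0.0228, 0.1232]
tool_rot: [0.771, 0.637, -0.003, -0.003]
wrist_force: [-12.2, 1.2, 6.4]
gripper_width: -0.0001
gripper_force: 5.9
time: 15.17
position: [0.4904, 0.0446, 0.2408]
tool_rot: [0.772, 0.636, 0.006, 0.006]
wrist_force: [1.8, -0.1, 0.3]
gripper_width: 0.0001
gripper_force: 0.0
time: 15.83
position: [0.4207, 0.2437, 0.2334]
tool_rot: [0.77, 0.638, 0.001, 0.0]
wrist_force: [-0.1, -0.4, -0.0]
gripper_width: -0.0006
gripper_force: 0.0
t 15.83 tip trough mm [281.6 261.8 120.3] F [-0.1 -0.4 -0. ] w -0.6 q6 2.144389319766177
az to go -0.04 tool z [ 0.002  0.001 -1.   ]
top home knob top px in crop [154.74237148 220.8383438 ]
side home knob top px in crop [494.7305311  502.82106842]
```

View pics/n6.png

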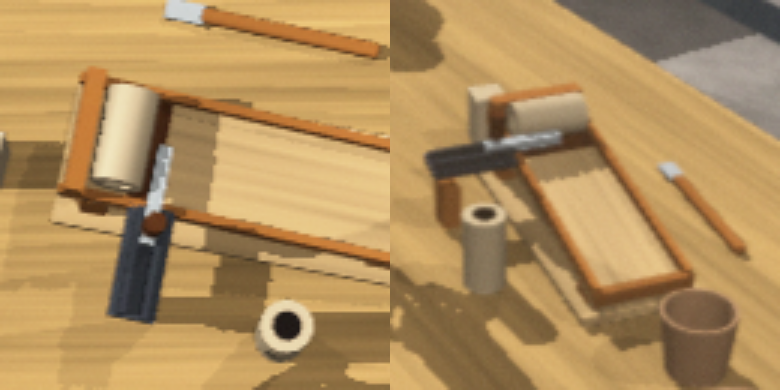

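The knob top is at (153,221), against (155,221) predicted for fully home. The bar crosses the gutter below the post, the post is in the pocket, and nothing else has moved.

```bash
python3 -c "
from bench import *
print(finish_job())"
```

```text
the job is handed in; nothing more can be done
None
```

The kiln post sits in the pocket between the sill and the end stop, the keeper bolt is pushed to its hard stop behind it, and the job was handed in at about 16 s with nothing else seen to have moved; the hand-in returned no verdict.

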